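Free the jammed vial feeder and set out the next vial

TASK

The orange-capped vial has slipped out of its side bay and jams the mouth of the vial feeder: without lifting it, slide it gently back into the bay and press it firmly home against the red stop, feeling for the contact and never forcing it. Then draw back so that the sprung feeder runs the next white-capped vial out to the front stop, and stand that vial upright in the empty socket of the blue tray, let go of it, and leave the other things alone.

Things in the scene. Friction and masses are not known exactly. Their poses are not given: they have to be found in the camera images.
- feeder: White vial feeder fixed to the table, 250 x 150 mm, deck 10 mm high. Origin at table height where the side bay meets the lane; -x points to the outlet (robot side), +y into the bay, z up. The lane runs along x at y = 0, 43 mm wide, with walls to z = 0.046 for x > 0.018 (-y side) and x > 0.030 (+y side); elsewhere it has low rails, 4 mm thick, to z = 0.020.
- window (a point): Feeder point x = 0, y = -0.0215, z = 0.020, on the low rail in the gap of the tall -y wall that faces the bay; axes as the feeder's. The gap runs from x = -0.028 to 0.018. Fingers passing here along +y, above the rail, meet the orange-capped vial. Outside (-y) is free table.
- opening (a point): Centre of the narrow opening, feeder x = -0.030, y = 0, z = 0.010 (deck), 45 mm wide between two blue cheeks up to z = 0.046: the +y cheek spans x = -0.033 to -0.021 and y from 0.0225 to 0.096 (it is also the bay's wall); the -y cheek x = -0.040 to -0.028 and y from -0.036 to -0.0225.
- outlet (a point): Feeder point x = -0.085, y = 0, on the deck (z = 0.010): where the centre of the underside of a vial let through comes to rest, at the blue front stop (28 mm wide, to z = 0.046, its face 20.5 mm further on in -x). Only low rails (to z = 0.020) stand at its +y and -y sides.
- follower (a joint): Travel (m) of the black sprung follower that presses the two white-capped vials along the lane towards -x with about 3 N, at most about 0.1 m/s. 0 at the back; its end, 0.124, is reached when the first vial is at the outlet, and it then presses no more.
- bay (a point): Middle of the side bay, feeder x = 0, y = 0.052, on the deck (z = 0.010). The bay ends at a red rigid stop, 30 x 9 x 34 mm, whose face is clamped anywhere from feeder y = 0.062 to 0.080; its place is not reported, so feel for it. The vial is home when it touches this face (its centre at y = 0.042 to 0.060) and bears a push of 8 to 15 N without sliding on.
- shoe (a joint): Travel (m, 0 to 0.008) of the yellow sprung shoe in the bay, up to z = 0.042, that squeezes a vial against the +y cheek with about 4 N; nose at feeder y = 0.035, flat beyond. Pushing a vial in takes about 5 N past the nose, then 2 to 3 N of steady drag as far as the stop; the shoe keeps the vial where it is left.
- blocker: Orange-capped vial that jams the opening: upright cylinder 40 mm across and 50 mm high, 120 g; origin at the centre of its underside. It starts near feeder x = 0, y = 0.021, touching the next vial, a cheek and the shoe's nose. Push it along feeder +y, 15 to 40 mm above its underside, slowly (about 10 mm/s: the stop is hard), never with more than 20 N.
- next_vial: First white-capped vial in the lane, 40 mm across and 50 mm high, 120 g; origin at the centre of its underside. Held back by the orange-capped vial, it starts about 33 mm behind that in feeder x. The second white-capped vial, behind it, stays in the lane.
- tray_vial: Green-capped vial standing in the other socket of the blue tray, 40 mm across and 50 mm high; origin at the centre of its underside. Leave it alone.
- tray_hole0 (a point): Centre of the mouth of the empty socket of the blue tray (170 x 88 x 20 mm, fixed), at its top face, 20 mm above the table. The socket is round, 48 mm across, 12 mm deep (floor 8 mm above the table), with a 3 mm chamfer. The other socket is 84 mm away along this point's +x.
- handset: White handset with grey keys lying on the table, 150 x 52 x 22 mm; origin at the centre of its underside. Leave alone.
Not all that is in view belongs to the job. What is shaped like the blocker but purple is not meant. What is shaped like the next_vial but purple is not meant.

How it is judged:
On the way, in this order (a step that is already met when the one before it is completed fails the run):
1. the orange-capped vial, in the bay beyond the shoe's nose, is pressed home by the fingers with more than 6 N (the red stop must be bearing it) (contact force between the fingers and blocker above 6 N and y of blocker in the frame of feeder above 0.0405 m), for 0.1 s.
2. the next white-capped vial has run out to the front stop, standing on the deck (x of next_vial in the frame of feeder below -0.078 m and horizontal distance between next_vial and feeder below 0.092 m and z of next_vial in the frame of feeder below 0.014 m), for 0.2 s.
At the end, for the whole second after the job is handed in: The orange-capped vial stands in the side bay (centre at feeder y 0.0405 to 0.063, x within 6 mm of 0), and the first white-capped vial stands upright (within 0.08 rad), released and at rest on the floor of the empty tray socket (centres within 6 mm, underside below 11 mm) (y of blocker in the frame of feeder between 0.0405 and 0.063 m and x of blocker in the frame of feeder between -0.006 and 0.006 m and angle between blocker's own z axis and vertical below 0.1 rad and horizontal distance between next_vial and tray_hole0 below 0.006 m and height (world z) of next_vial below 0.011 m and angle between next_vial's own z axis and vertical below 0.08 rad and linear speed of each of next_vial, blocker below 0.02 m/s); the robot touches nothing.
It fails at once if the orange-capped vial is pushed by the robot with more than 20 N (contact force between any of the fingers, the arm and blocker above 20 N).
It fails at once if the orange-capped vial is tipped by more than 0.3 rad or lifted more than 10 mm (angle between blocker's own z axis and vertical above 0.3 rad or height (world z) of blocker above 0.02 m).
It fails at once if the green-capped vial is moved more than 10 mm, or the handset more than 20 mm (distance of tray_vial from where it was at the start of the episode above 0.01 m or distance of handset from where it was at the start of the episode above 0.02 m).
It also fails if it takes over 64 s, if anything falls off the work surface, if the arm or the gripper's body presses on something with over 40 N, if the wrist force passes 120 N, or if a joint passes its speed limit or range.

ROBOT

A 6-joint arm with a two-finger parallel gripper is mounted at the origin on the work surface. World frame = base frame: x ahead of the robot, y to its left, z up, the work surface at z = 0. Lengths are in m, angles in rad, forces in N, time in s.
With the tool pointing down it reaches from about 0.275 to 0.75 m from the base axis. Payload 10.2 kg.
Tool frame: the origin (TCP) lies midway between the tips of the shut fingers; the grasp point (between the pads) lies 19 mm behind it (env.hold_point_z is the distance from the TCP to the grasp point, in m); x points along the fingers, z is the direction in which the jaws open and shut, and the axes are right-handed (so a half turn about x gives the same grasp; the last joint's range is limited). The gripper opens to 85 mm and grips with 20 to 120 N. Pads are 22 mm wide; open, the fingers measure 114 mm over their backs; the gripper's body (76 mm by 85 mm) begins 54 mm behind the grasp point. The pads swing forward as they close: fully open they stand 13 mm farther back than shut.
Start: joints at [0.951, 0.313, 1.498, -0, 1.331, -0.223], TCP at [0.203, 0.484, 0.231] pointing down, gripper open.
Joint ranges: [-2.94, 2.94], [-0.97, 2.17], [0.19, 2.56], [-1.23, 4.37], [0.02, 3.11], [-2.88, 2.88]. Speed limits (rad/s): [2.39, 2.39, 3.01, 3.14, 3.14, 3.14].

INTERFACE

Orientations are given as a unit quaternion [x, y, z, w].
In Python, from bench import env, kinematics, monitor, eyes, job gives the robot as it stands. The module is installed in compiled form; this text tells all that it offers. Calls block until the motion is done:
- env.reach(position, orientation): joint-space move of the TCP to a pose.
- env.movel(position, velocity=0.15, frame=None, guard=None): straight line of the TCP; frame=None keeps the orientation; velocity is the mean speed in m/s. With guard (N) it stops when the force on the tool has changed by that much, and returns True; else False.
- env.set_joints(angles): joint-space move.
- env.release() and env.close_gripper(effort=None): open the fingers fully, or close them until they stop; effort is the grip in N (None keeps the last).
- env.hold(seconds).
- kinematics.ik(position, orientation): joint angles nearest the present ones, or None.
- monitor.sense(): the state.
- eyes.grab_frame(name): name is "side" or "top" or "wrist"; returns a dict with "frame" (420x560x3 uint8, red, green, blue), "mtx" (3x3 intrinsics, pixels), "view" (4x4, takes a point from world to camera coordinates). Camera axes: x right, y down, z forward; pixel columns grow to the right and rows downward; lengths in m; the calibration is good to about 2 mm. A picture is of the moment at which its call begins. There is no depth.
A pose or a line that the arm cannot do raises env.MotionError and nothing moves.
- job.hand_in(): hands the job in, once; it reports no verdict.
The state is a dict: "clock": time; "joints": joint angles; "qvel": joint speeds; "joint_efforts": joint torques, N m; "position": TCP position; "ee_rot": TCP orientation; "contact_force": force on the tool from outside, world axes, zero at the start; "ft_torque": the same for the moment, N m; "finger_gap": opening from 0.0 (shut) to 1.0 (fully open).
Only numpy, scipy, OpenCV 4.12 (cv2) and the standard library are available. Lean on these libraries where they do the work, as an engineer would, in place of code of your own. Each camera call takes 0.05 s, during which the arm holds its last target. There are 200 camera calls.

## Working session

There is one attempt and no reset: what is moved stays moved. The work goes in short steps, each a Python script; the robot and the scene stay as the last script left them, time stands still between calls to the robot, and variables do not carry over. Pictures are saved under pics/ and viewed, about 8 in all and at most 12, crops included, and the job is handed in when it is done.

```bash
mkdir -p pics
python3 - <<'E'
from bench import env, kinematics, monitor, eyes, job
import cv2, numpy as np, pickle
s=monitor.sense(); print({k:np.round(v,3) for k,v in s.items()}, env.hold_point_z)
d={}
for n in ("top","side"):
    f=eyes.grab_frame(n); d[n]=f
    cv2.imwrite(f"pics/{n}0.png",f["frame"][:,:,::-1]); print(n,f["mtx"].round(2).tolist(),np.round(f["view"],4).tolist())
pickle.dump(d,open("cal.pkl","wb"))
E
```

```text
{'clock': np.float64(0.0), 'joints': array([ 0.951,  0.313,  1.498, -0.   ,  1.331, -0.223]), 'qvel': array([-0.   ,  0.   ,  0.001,  0.001,  0.001, -0.001]), 'joint_efforts': array([ 1.0000e-03, -4.1227e+01, -2.5974e+01, -0.0000e+00,  4.0000e-03,
       -0.0000e+00]), 'position': array([0.203, 0.484, 0.231]), 'ee_rot': array([-0.392,  0.589,  0.391,  0.588]), 'contact_force': array([ 0.001,  0.168, -0.589]), 'ft_torque': array([ 0.033,  0.042, -0.008]), 'finger_gap': np.float64(1.001)} 0.0187
top [[519.28, 0.0, 273.83], [0.0, 519.28, 202.94], [0.0, 0.0, 1.0]] [[-0.0287, -0.9991, -0.0327, 0.0668], [-0.9925, 0.0324, -0.1179, 0.5641], [0.1188, 0.029, -0.9925, 1.0387], [0.0, 0.0, 0.0, 1.0]]
side [[486.34, 0.0, 283.7], [0.0, 486.34, 219.89], [0.0, 0.0, 1.0]] [[0.9797, -0.2, -0.013, -0.5388], [-0.1372, -0.6222, -0.7708, 0.1443], [0.1461, 0.7569, -0.637, 1.0749], [0.0, 0.0, 0.0, 1.0]]
```

View pics/top0.png

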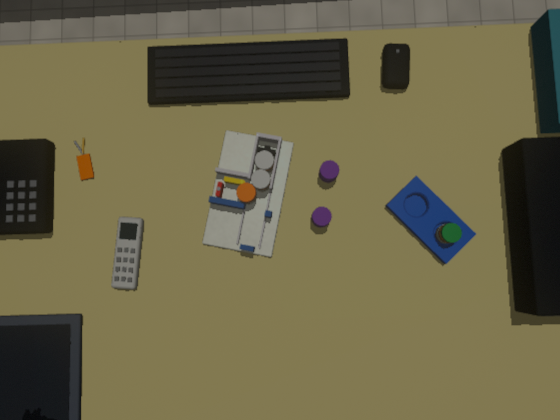

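View pics/side0.png

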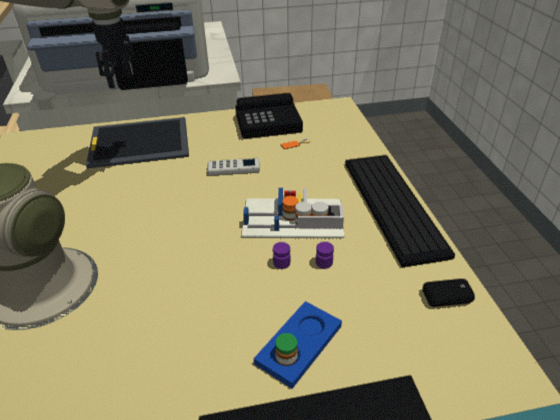

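```bash
cat > h.py <<'E'
import numpy as np, pickle, cv2
from scipy.optimize import least_squares
from scipy.spatial.transform import Rotation as R
def proj(f,P):
    P=np.atleast_2d(P); c=P@f["view"][:3,:3].T+f["view"][:3,3]; q=c@f["mtx"].T; return q[:,:2]/q[:,2:]
def onz(f,uv,z):
    V=f["view"]; d=V[:3,:3].T@np.linalg.solve(f["mtx"],[*uv,1]); o=-V[:3,:3].T@V[:3,3]
    return o+d*(z-o[2])/d[2]
def tri(fs,uvs):
    x0=onz(fs[0],uvs[0],.03)
    r=least_squares(lambda X:np.concatenate([proj(f,X)[0]-u for f,u in zip(fs,uvs)]),x0)
    return r.x, np.sqrt(np.mean(r.fun**2))
E
python3 - <<'E'
from h import *
d=pickle.load(open("cal.pkl","rb")); t,s=d["top"],d["side"]
C=np.zeros((600,800,3),np.uint8)
def put(f,c0,r0,c1,r1,k,x,y):
    im=cv2.resize(f["frame"][r0:r1,c0:c1,::-1],None,fx=k,fy=k,interpolation=cv2.INTER_CUBIC)
    im=cv2.convertScaleAbs(im,alpha=1.3)
    C[y:y+im.shape[0],x:x+im.shape[1]]=im
put(t,200,128,300,260,4,0,0)
put(s,238,182,350,242,3,420,0)
put(t,384,175,480,265,2,420,190)
put(s,250,298,350,388,3,420,190+185-370//370*0) if 0 else put(s,250,298,346,388,2,610,190)
put(s,265,235,345,275,3,420,390)
cv2.imwrite("pics/c1.png",C)
for n,u,v in [("blk",(246,193),(290,203)),("next",(261,179),(304,208)),("second",(264,160),(320,208)),("green",(451.5,233),(286,343)),("hole",(416,205),(312,326)),("purpA",(329,171),(325,249)),("purpB",(321,217),(282,249))]:
    print(n,*tri([t,s],[u,v]))
E
```

```text
Traceback (most recent call last):
ValueError: could not broadcast input array from shape (180,192,3) into shape (180,190,3)
```

Run:
```python
from h import *
d=pickle.load(open("cal.pkl","rb")); t,s=d["top"],d["side"]
C=np.zeros((600,800,3),np.uint8)
def put(f,c0,r0,c1,r1,k,x,y):
    im=cv2.resize(f["frame"][r0:r1,c0:c1,::-1],None,fx=k,fy=k,interpolation=cv2.INTER_CUBIC)
    im=cv2.convertScaleAbs(im,alpha=1.3)
    C[y:y+im.shape[0],x:x+im.shape[1]]=im
put(t,200,128,300,260,4,0,0)
put(s,238,182,350,242,3,420,0)
put(t,384,175,476,265,2,420,190)
put(s,252,298,346,388,2,610,190)
put(s,265,235,345,275,3,420,390)
cv2.imwrite("pics/c1.png",C)
for n,u,v in [("blk",(246,193),(290,203)),("next",(261,179),(304,208)),("second",(264,160),(320,208)),("green",(451.5,233),(286,343)),("hole",(416,205),(312,326)),("purpA",(329,171),(325,249)),("purpB",(321,217),(282,249))]:
    print(n,*tri([t,s],[u,v]))
```

```text
blk [0.58682914 0.10505159 0.05207247] 0.3161629195046471
next [0.61445794 0.0734251  0.05573872] 0.45312759315558965
second [0.6534384  0.06634422 0.05466019] 0.29937830384161696
green [ 0.49237791 -0.30336563  0.05453295] 0.2593358831182878
hole [ 0.55558148 -0.2463866   0.01522758] 0.4740635437247982
purpA [ 0.62906656 -0.06644561  0.04375052] 0.6866714452741414
purpB [ 0.53475253 -0.04621797  0.04421961] 0.7377968799606729
```

View pics/c1.png

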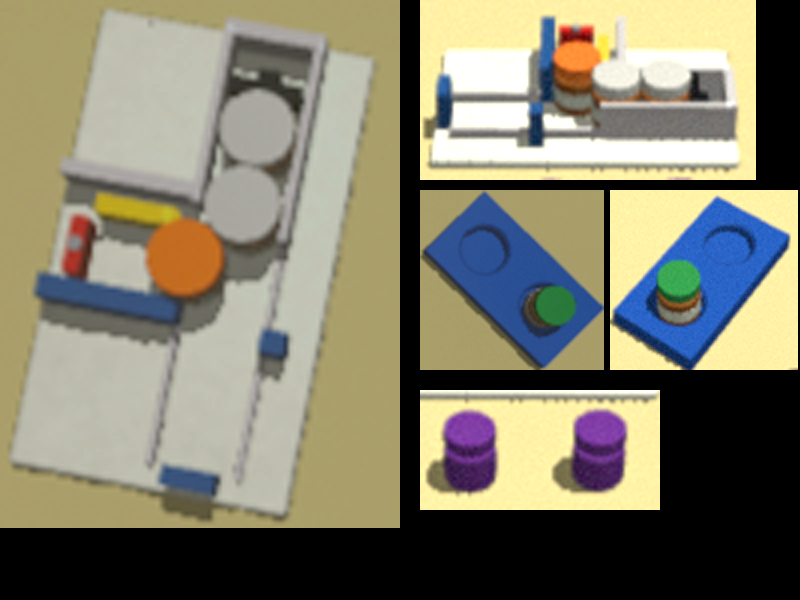

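```bash
cat >> h.py <<'E'
def cam2(d,name): return d[name]
E
python3 - <<'E'
from h import *
d=pickle.load(open("cal.pkl","rb")); t,s=d["top"],d["side"]
T=lambda x,y:(x/4+200,y/4+128)
S=lambda x,y:((x-420)/3+238,y/3+182)
# feeder pts: (camera, pixel, feeder xyz)
P=[(t,T(162,468),(-.1055,.014,.046)),(t,T(218,477),(-.1055,-.014,.046)),
(t,T(274,341),(-.034,-.02925,.046)),
(t,T(40,275),(-.021,.096,.046)),(t,T(183,299),(-.021,.0225,.046)),(t,T(180,318),(-.033,.0225,.046)),(t,T(37,292),(-.033,.096,.046)),
(t,T(255,127),(None)),
(s,S(537,104),(-.034,-.02925,.046)),]
P=[p for p in P if p[2] is not None]
D=[(T(106,10),(1,1)),(T(372,60),(1,0)),(T(284,515),(0,0)),(T(12,463),(0,1))]
def W(q,X):
    X=np.atleast_2d(X); c,n=np.cos(q[2]),np.sin(q[2]); return X@np.array([[c,n,0],[-n,c,0],[0,0,1]])+[q[0],q[1],0]
def res(q):
    r=[proj(c,W(q,X))[0]-u for c,u,X in P]
    r+=[proj(t,W(q,(q[3]+a*.25,q[4]+b*.15,.01)))[0]-u for u,(a,b) in D]
    return np.concatenate(r)
r=least_squares(res,[.58,.085,-.2,-.12,-.06],loss="soft_l1")
q=r.x; print(q.round(4),np.round(res(q).reshape(-1,2),1).tolist())
np.save("q.npy",q[:3])
inv=lambda w:(np.array(w)-[q[0],q[1],0])@W([0,0,q[2]],np.eye(3)).T
for n,u in dict(blk=T(185,257),next=T(243,205),second=T(256,127)).items(): print(n,inv(onz(t,u,.06)).round(4))
for n,w in dict(blk=[.5868,.105,.052],next=[.6145,.0734,.0557],second=[.653,.0663,.0547],purpA=[.629,-.066,.044],purpB=[.535,-.046,.044],green=[.4924,-.3034,.0545],hole=[.5556,-.2464,.015]).items(): print(n,inv(w).round(4))
print(onz(t,(384+(484-420)/2,175+(250-190)/2),.02), onz(s,(252+(728-610)/2,298+(245-190)/2),.02))
E
```

```text
[ 0.5827  0.0812 -0.2218 -0.1206 -0.051 ] [[0.6, -1.1], [0.1, -0.7], [0.2, 0.3], [0.2, -0.9], [-0.6, -0.2], [-1.0, 0.8], [-0.2, 0.6], [-1.3, 2.0], [-0.7, -0.6], [1.2, -0.5], [0.7, 0.9], [-1.2, 0.2]]
blk [-0.0014  0.023   0.06  ]
next [ 0.0302 -0.0007  0.06  ]
second [0.071  0.0006 0.06  ]
blk [-0.0012  0.0242  0.052 ]
next [ 0.0327 -0.0006  0.0557]
second [0.0719 0.001  0.0547]
purpA [ 0.0775 -0.1334  0.044 ]
purpB [-0.0186 -0.1345  0.044 ]
green [-0.0035 -0.395   0.0545]
hole [ 0.0456 -0.3255  0.015 ]
[ 0.55363587 -0.24503447  0.02      ] [ 0.55424022 -0.24839917  0.02      ]
```

Orange vial at top (246,192) lies in the feeder at feeder (-0.001, 0.023), so it is the blocker. White next vial at (261,179) lies at feeder (0.03, 0). The purple ones at (329,171) and (321,217) stand on open table, so they are not meant. The enlarged crop confirms this and the heights fit.

```bash
cat >> h.py <<'E'
q=np.load("q.npy")
def W(X):
    X=np.asarray(X,float); c,n=np.cos(q[2]),np.sin(q[2]); return X@np.array([[c,n,0],[-n,c,0],[0,0,1]])+[q[0],q[1],0]
def F(w):
    c,n=np.cos(q[2]),np.sin(q[2]); return (np.asarray(w)-[q[0],q[1],0])@np.array([[c,-n,0],[n,c,0],[0,0,1]])
def ori(yaw):  # tool down, jaws along direction yaw
    x=np.array([0,0,-1.]); z=np.array([np.cos(yaw),np.sin(yaw),0]); return R.from_matrix(np.c_[x,np.cross(z,x),z]).as_quat()
E
python3 - <<'E'
from h import *
from bench import env, kinematics, monitor, eyes
p=W([-.004,-.036,.2])
js=[kinematics.ik(p,ori(q[2]+s*np.pi/2)) for s in (1,-1)]
print([None if j is None else np.round(j,2) for j in js])
best=min([(abs(j[5]),s) for j,s in zip(js,(1,-1)) if j is not None])[1]
env.close_gripper(20)
env.reach(p,ori(q[2]+best*np.pi/2))
f=eyes.grab_frame("wrist"); pickle.dump(f,open("w1.pkl","wb"))
s=monitor.sense(); print(best,s["clock"],F(s["position"]),s["contact_force"])
im=f["frame"][:,:,::-1].copy()
# overlay of predicted feeder points
for X in [(-.0215*0+0,-.0215,.02),(-.028,-.0215,.046),(.018,-.0215,.046),(-.021,.0225,.046),(-.033,.0225,.046),(-.1055,.014,.046),(-.1055,-.014,.046),(-.028,-.0225,.046),(-.028,-.036,.046),(-.04,-.0225,.046),(-.021,.096,.046),(.03,.0215,.046),(.018,-.0255,.046),(-.03,.0225,.01)]:
    u=proj(f,W(X))[0]
    cv2.drawMarker(im,tuple(int(round(v)) for v in np.clip(u,-1000,1000)),(255,0,255),cv2.MARKER_CROSS,9,1)
cv2.imwrite("pics/w1.png",cv2.resize(im,(800,600),interpolation=cv2.INTER_CUBIC))
E
```

```text
[array([-0.12,  0.44,  1.4 ,  0.  ,  1.3 , -1.47]), array([-0.12,  0.44,  1.4 , -0.  ,  1.3 ,  1.67])]
1 2.975 [-0.00429778 -0.03518466  0.20009742] [ 0.10079867 -0.3761462   0.76268393]
```

View pics/w1.png

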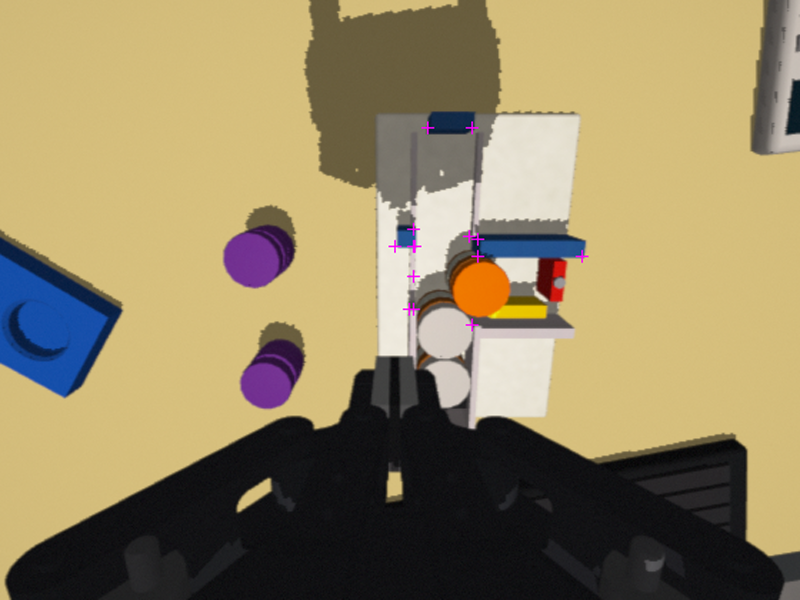

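The wrist view shows the orange cap at (481,288), the next white cap at (444,330), and the window at (413,277), clear of the purple vials at (252,258) and (268,382). My predicted feeder marks sit on the real edges to about 2 mm. Now the push.

Run:
```python
from h import *
from bench import env, monitor
fy=np.array([-np.sin(q[2]),np.cos(q[2]),0]); fx=np.array([fy[1],-fy[0],0])
def st(tag):
    s=monitor.sense(); f=s["contact_force"]-b; print(tag,round(s["clock"],2),F(s["position"]).round(4),"fx %.1f fy %.1f fz %.1f"%(f@fx,f@fy,f[2])); return F(s["position"]),f@fy
b=np.zeros(3)
env.movel(W([-.004,-.038,.06]),.15); env.movel(W([-.004,-.038,.03]),.06)
env.hold(.2); b=monitor.sense()["contact_force"]; st("down")
g=env.movel(W([-.004,-.022,.03]),.03,guard=6); st(g)
for i in range(4):
    g=env.movel(W([-.004,.029,.03]),.01,guard=9); env.hold(.1); y,f=st(g)
    if g and y[1]>.004: break
```

```text
down 4.91 [-0.0038 -0.038   0.0303] fx 0.0 fy 0.0 fz 0.0
False 5.59 [-0.004 -0.022  0.03 ] fx -0.7 fy 0.1 fz 1.1
True 9.91 [-0.0046  0.0252  0.0295] fx -2.8 fy -1.6 fz 1.7
```

Run:
```python
from h import *
from bench import env, monitor, eyes
fy=np.array([-np.sin(q[2]),np.cos(q[2]),0]); fx=np.array([fy[1],-fy[0],0])
def st(tag):
    s=monitor.sense(); f=s["contact_force"]; print(tag,round(s["clock"],2),F(s["position"]).round(4),"fx %.1f fy %.1f fz %.1f"%(f@fx,f@fy,f[2])); return F(s["position"])[1],f@fy
y0,f0=st("now")
y=y0
for i in range(12):
    y+=.0004
    g=env.movel(W([-.004,y,.03]),.008,guard=9); env.hold(.12); ya,f=st(g)
    if f<-9 : break
f=eyes.grab_frame("top"); cv2.imwrite("pics/t2.png",cv2.resize(f["frame"][128:260,200:300,::-1],None,fx=4,fy=4,interpolation=cv2.INTER_CUBIC))
```

```text
now 9.91 [-0.0046  0.0252  0.0295] fx -2.3 fy -1.6 fz 1.2
False 10.35 [-0.0046  0.0253  0.0296] fx -3.7 fy -3.4 fz 0.5
False 10.72 [-0.0046  0.0254  0.0296] fx -3.7 fy -5.4 fz 0.3
False 11.08 [-0.0045  0.0255  0.0297] fx -3.6 fy -8.4 fz 1.8
False 11.45 [-0.0045  0.0255  0.0297] fx -4.1 fy -9.9 fz 2.5
```

```bash
python3 -c "
import cv2;im=cv2.imread('pics/t2.png');print(im.shape)"
```

```text
(528, 400, 3)
```

View pics/t2.png

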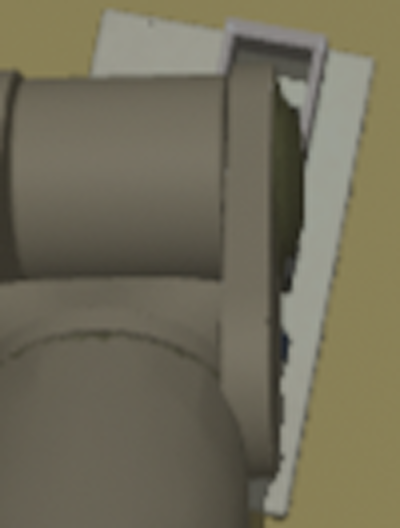

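The push rose to 9.9 N while the finger advanced only 0.3 mm, so the vial is home on the stop (the top view is hidden by the arm). Next I draw back gently.

Run:
```python
from h import *
from bench import env, monitor, eyes
fy=np.array([-np.sin(q[2]),np.cos(q[2]),0]); fx=np.array([fy[1],-fy[0],0])
def st(tag):
    s=monitor.sense(); f=s["contact_force"]; print(tag,round(s["clock"],2),F(s["position"]).round(4),"fx %.1f fy %.1f fz %.1f"%(f@fx,f@fy,f[2])); return F(s["position"])[1],f@fy
env.movel(W([-.0045,.022,.03]),.02); st("off")
for y in (.010,-.005,-.025,-.055):
    g=env.movel(W([-.0045,y,.03]),.04,guard=12); st(g)
    if g: break
else:
    env.movel(W([-.0045,-.055,.12]),.2)
    env.release()
    env.reach(W([-.115,-.03,.24]),ori(q[2]+np.pi/2)); st("up")
    for n in ("wrist","side","top"):
        f=eyes.grab_frame(n); pickle.dump(f,open(n+"3.pkl","wb"))
        im=f["frame"][:,:,::-1]
        if n=="wrist": a=cv2.resize(im,(480,360),interpolation=cv2.INTER_CUBIC)
        if n=="side": b=cv2.resize(im[180:245,235:350],None,fx=2.7,fy=2.7,interpolation=cv2.INTER_CUBIC)
    C=np.zeros((600,800,3),np.uint8); C[:360,:480]=a; C[:b.shape[0],485:485+b.shape[1]]=b
    c=cv2.resize(f["frame"][128:260,200:300,::-1],None,fx=3,fy=3,interpolation=cv2.INTER_CUBIC)[:396]
    C[200:596,485:785]=c
    cv2.imwrite("pics/v3.png",C)
```

```text
off 11.89 [-0.0047  0.0222  0.0298] fx -3.4 fy 0.1 fz -0.7
False 12.34 [-0.0046  0.0099  0.0299] fx -3.4 fy 0.5 fz -1.3
False 12.87 [-0.0043 -0.0054  0.0301] fx -3.4 fy -0.3 fz -1.1
False 13.52 [-0.0045 -0.0252  0.0301] fx -2.7 fy -0.9 fz 1.1
False 14.42 [-0.0045 -0.0549  0.03  ] fx -0.7 fy 0.3 fz -0.2
up 16.5 [-0.1146 -0.0302  0.2392] fx 0.3 fy -0.7 fz -0.5
```

View pics/v3.png

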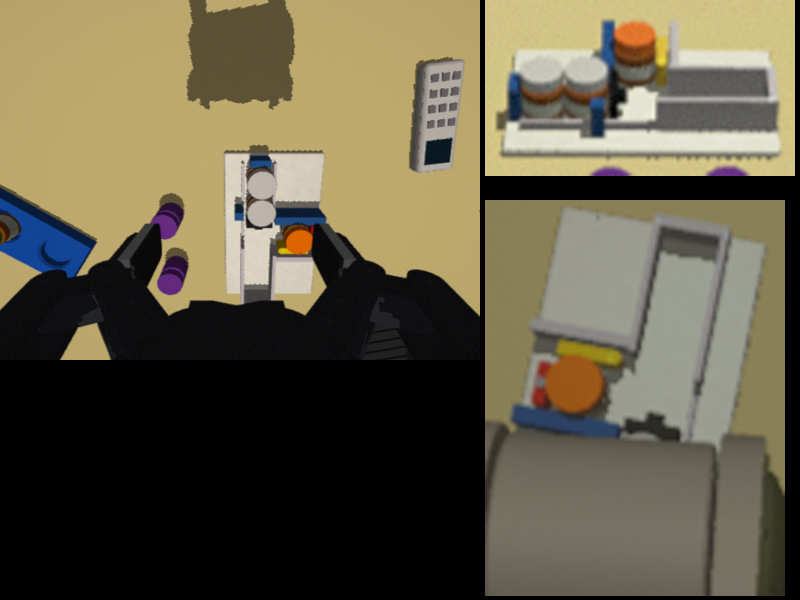

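Run:
```python
from h import *
L=lambda n:pickle.load(open(n+".pkl","rb"))
d=L("cal"); w1,w3,s3,t3=L("w1"),L("wrist3"),L("side3"),L("top3")
x,e=tri([w3,s3],[(305.7,214.7),(256.1,205.6)]); print("next cap",x,F(x),e, "expected px", proj(w3,W([-.085,0,.06])), proj(s3,W([-.085,0,.06])))
print("blk",F(onz(t3,(229.7,189.3),.06)))
x,e=tri([d["top"],d["side"],w1],[(416,205),(311,325.5),(28,229)]); print("hole",x,e)
C=np.zeros((600,800,3),np.uint8)
for (f,c0,r0),(X,Y) in zip([(d["top"],381,170),(d["side"],250,295),(w1,0,150),(w3,0,200)],[(0,0),(400,0),(0,300),(400,300)]):
    C[Y:Y+300,X:X+400]=cv2.convertScaleAbs(cv2.resize(f["frame"][r0:r0+75,c0:c0+100,::-1],(400,300),interpolation=cv2.INTER_CUBIC),alpha=1.6)
cv2.imwrite("pics/hole.png",C)
```

```text
next cap [0.50054912 0.1031083  0.05866526] [-0.08496181  0.00334571  0.05866526] 0.5898611380893742 expected px [[303.02417005 215.48558884]] [[255.01293824 206.49777367]]
blk [-0.00177297  0.0572928   0.06      ]
hole [ 0.55450797 -0.24540871  0.0154269 ] 0.23940907905308775
```

View pics/hole.png

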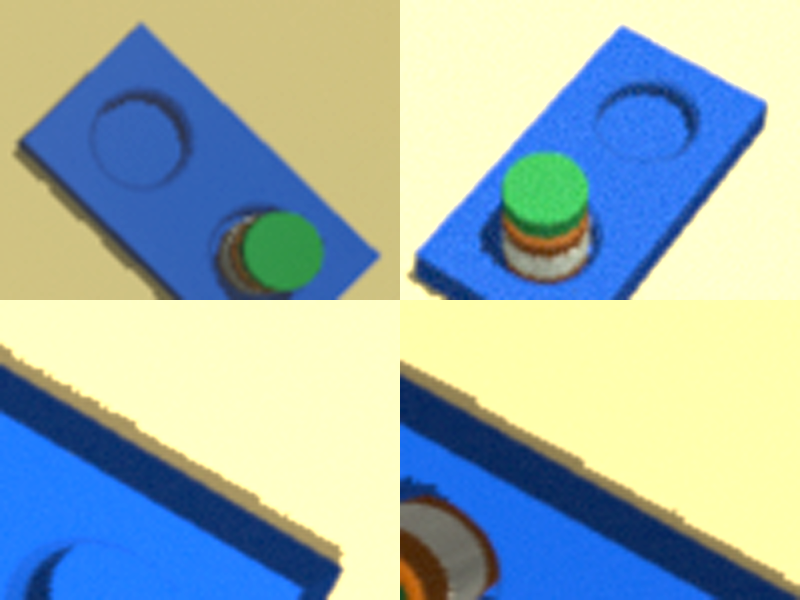

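The first white vial is at the front stop (measured feeder x −0.085, top 0.059) and the blocker sits at feeder (−0.002, 0.057), in range. Next: grasp, lift, and a closer wrist look at the socket.

Run:
```python
from h import *
from bench import env, monitor, eyes, kinematics
o=ori(q[2]+np.pi/2); Y=.0015
env.movel(W([-.085,Y,.11]),.2); env.movel(W([-.085,Y,.023]),.08,guard=10)
s=monitor.sense(); print(s["clock"],F(s["position"]).round(4),s["contact_force"].round(1))
env.close_gripper(40); env.hold(.2)
s=monitor.sense(); print("gap",s["finger_gap"],s["contact_force"].round(1))
env.movel(W([-.085,Y,.12]),.08)
s=monitor.sense(); print(s["clock"],"gap",s["finger_gap"],s["contact_force"].round(1))
h=np.array([.554,-.2453]); a0=np.arctan2(-.058,-.062)
c=[]
for k in (1,-1):
    a=a0+k*np.pi/2; off=np.array([-np.sin(a),np.cos(a)])*.09
    j=kinematics.ik([*(h-off),.2],ori(a)); j2=kinematics.ik([*h,.03],ori(a))
    print(k,None if j is None else np.round(j,2),None if j2 is None else np.round(j2,2),h-off)
    if j is not None and j2 is not None: c.append((np.abs(j-s["joints"]).max(),a,off))
_,a,off=min(c,key=lambda v:v[0])
env.movel(W([-.085,Y,.17]),.15); env.reach([*(h-off),.2],ori(a)); env.hold(.1)
f=eyes.grab_frame("wrist"); s=monitor.sense(); pickle.dump((f,a,s["position"]),open("w4.pkl","wb"))
print(s["clock"],s["position"],proj(f,[*h,.02]),s["finger_gap"])
cv2.imwrite("pics/w4.png",cv2.resize(f["frame"][:,:,::-1],(800,600),interpolation=cv2.INTER_CUBIC))
```

```text
18.7167 [-0.0847  0.0016  0.0235] [-0.3 -0.2 -0.4]
gap 0.4593382728786509 [-0.4  0.6  5.5]
20.775 gap 0.4602445879420739 [-0.1 -0.1 -1.1]
1 [-0.76  0.45  1.38 -0.    1.31  0.05] [-0.61  0.7   1.45 -0.    0.99  0.21] [ 0.48827557 -0.30678414]
-1 [-0.47  0.61  1.13 -0.    1.4  -2.79] None [ 0.61972443 -0.18381586]
22.925 [ 0.48865295 -0.30595824  0.19993145] [[275.33227748 105.14299231]] 0.4536131676716296
```

View pics/w4.png

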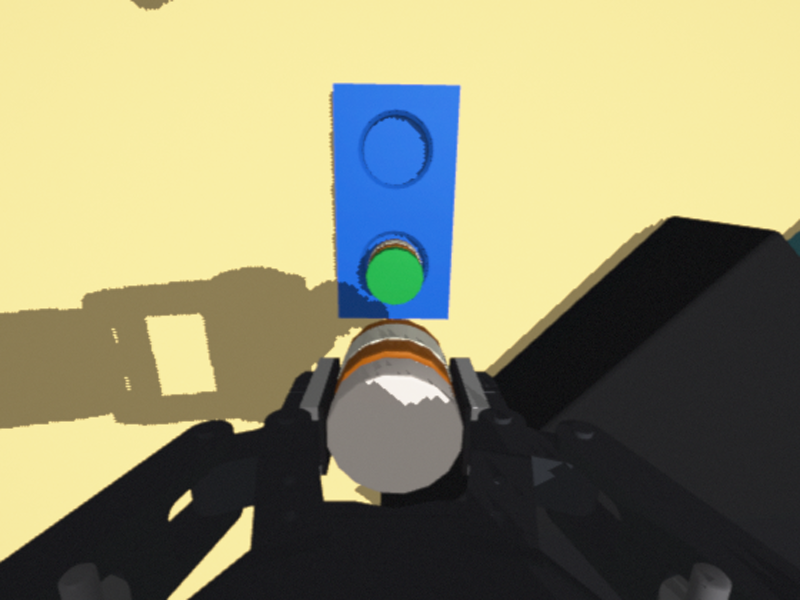

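Run:
```python
from h import *
L=lambda n:pickle.load(open(n+".pkl","rb"))
d=L("cal"); w1=L("w1"); w4,a,p=L("w4")
u4=(396*.7,148.5*.7)
print("w4 z.02",onz(w4,u4,.02),"top",onz(d["top"],(416.1,205),.02),"side",onz(d["side"],(311.6,325.8),.02))
print(tri([d["top"],d["side"],w4],[(416.1,205),(311.6,325.8),u4]), tri([d["top"],w4],[(416.1,205),u4]))
c=onz(w4,(276.5,302.8),p[2]+.0365); e=c-p; z=np.array([np.cos(a),np.sin(a)]); up=np.array([-z[1],z[0]])
print("vial-TCP jaw %.4f up %.4f"%(e[:2]@z,e[:2]@up))
g=onz(w4,(395*.7,276*.7),.058); print("green",g)
```

```text
w4 z.02 [ 0.55614225 -0.2459012   0.02      ] top [ 0.55362918 -0.24524012  0.02      ] side [ 0.55521329 -0.24935672  0.02      ]
(array([ 0.55597292, -0.24586524,  0.01550931]), np.float64(0.4132148277964386)) (array([ 0.55589899, -0.24583567,  0.01604421]), np.float64(0.5012084737760115))
vial-TCP jaw 0.0013 up 0.0016
green [ 0.49409936 -0.30321854  0.058     ]
```

Run:
```python
from h import *
from bench import env, monitor, eyes
h=[.554,-.2458]
def st(t):
    s=monitor.sense(); print(t,round(s["clock"],2),s["position"].round(4),s["contact_force"].round(1),round(s["finger_gap"],3))
env.movel([*h,.12],.15); env.movel([*h,.042],.1); st("above")
for n in ("side",):
    f=eyes.grab_frame(n); a=cv2.resize(f["frame"][280:380,245:345,::-1],(400,400),interpolation=cv2.INTER_CUBIC)
f=eyes.grab_frame("wrist"); b=f["frame"][:,:,::-1][:, 80:480]; C=np.zeros((420,800,3),np.uint8); C[:400,:400]=a; C[:,400:]=b
cv2.imwrite("pics/v5.png",C)
g=env.movel([*h,.0215],.02,guard=6); env.hold(.1); st(g)
```

```text
above 24.81 [ 0.5544 -0.2461  0.0427] [ 0.3  0.7 -1.6] 0.457
False 26.18 [ 0.554  -0.2458  0.0216] [-0.1 -0.2 -1.5] 0.457
```

View pics/v5.png

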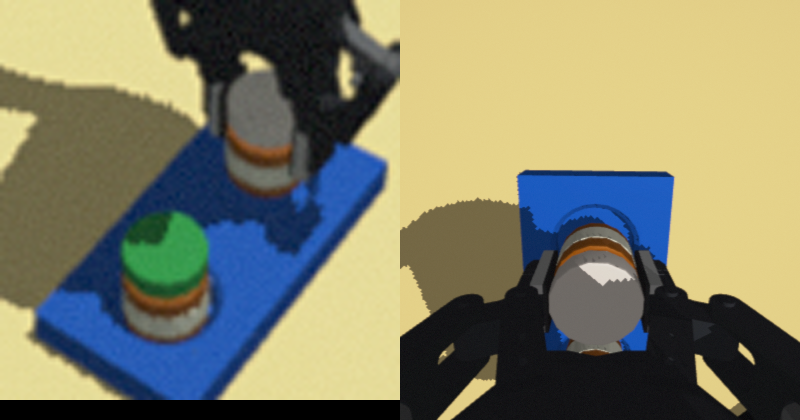

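The vial is over the socket mouth and went down to 0.0216 with no contact. I'll feel for the floor, release and check.

Run:
```python
from h import *
from bench import env, monitor, eyes
h=[.554,-.2458]
def st(t):
    s=monitor.sense(); print(t,round(s["clock"],2),s["position"].round(4),s["contact_force"].round(1),round(s["finger_gap"],3))
g=env.movel([*h,.0190],.01,guard=3); env.hold(.1); st(g)
env.release(); env.hold(.2); st("open")
env.movel([*h,.14],.1); st("up")
a0=np.arctan2(-.058,-.062); a=a0+np.pi/2
env.reach([.40,-.33,.24],ori(a)); env.hold(.2); st("away")
C=np.zeros((600,800,3),np.uint8)
for n,c0,r0,k,w,hh,X in (("side",235,180,3,130,200,0),("top",195,125,None,0,0,0)):
    f=eyes.grab_frame(n); pickle.dump(f,open(n+"6.pkl","wb")); im=f["frame"][:,:,::-1]
    if n=="side": C[:600,:390]=cv2.resize(im[180:380,235:365],(390,600),interpolation=cv2.INTER_CUBIC)
    else:
        C[:270,400:800]=cv2.resize(im[170:265,384:484],(400,270))if 0 else cv2.resize(im[172:240,384:484],(400,272),interpolation=cv2.INTER_CUBIC)[:270]
        C[280:600,400:640]=cv2.resize(im[150:230,200:260],(240,320),interpolation=cv2.INTER_CUBIC)
cv2.imwrite("pics/v6.png",C)
```

```text
True 26.49 [ 0.5542 -0.2459  0.0213] [-0.1  0.1  5.8] 0.46
open 27.22 [ 0.5537 -0.2455  0.0204] [ 0.5 -0.9  0.4] 1.001
up 28.57 [ 0.5537 -0.2457  0.1393] [0.  0.5 0.4] 0.997
away 29.59 [ 0.4007 -0.3294  0.2391] [-0.9  0.5  0.5] 1.0
```

View pics/v6.png

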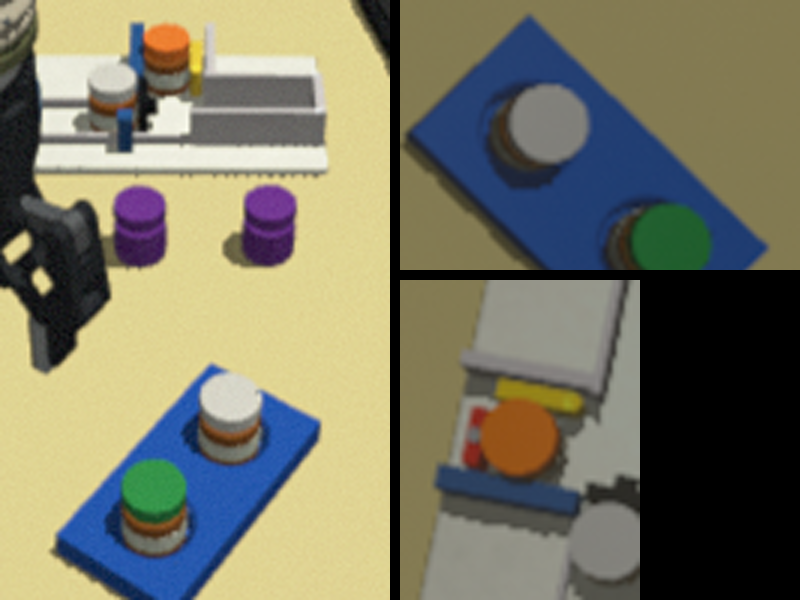

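The white vial stands upright in the socket with its cap at the same height as the green one. The orange vial sits against the red stop. A number check, then hand in.

Run:
```python
from h import *
from bench import job, monitor
L=lambda n:pickle.load(open(n+".pkl","rb")); t,s=L("top6"),L("side6")
print("next cap",tri([t,s],[(421.5,203),(311.7,311)]),onz(t,(421.5,203),.058))
print("blk",F(onz(t,(200+(519-400)/4,150+(437-280)/4),.06)))
print(monitor.sense()["contact_force"].round(1)); job.hand_in()
```

```text
next cap (array([ 0.55408659, -0.24631486,  0.06101472]), np.float64(0.40675644481788176)) [ 0.5532458  -0.24692545  0.058     ]
blk [-0.00165352  0.05721347  0.06      ]
[ 0.2 -0.5  0.3]
the job is handed in; nothing more can be done
```

I handed the job in at about 30 s of the 64 s allowed. The orange vial is home in its bay, and the next white vial stands in the tray's empty socket.

**What I did**
- **Orange vial:** I slid it in at 10 mm/s with shut fingers through the window until it met the red stop. I then pressed in small steps to about 10 N, and it moved on only about 0.3 mm.
- **White vial:** I drew back and the feeder ran the vial out to the front stop. I gripped it at 40 N, lowered it into the socket until I felt the floor, and let go.

**Last checks**
- **Orange vial:** it is at feeder (−0.002, 0.057), inside the allowed range, and it looks upright.
- **White vial:** its cap centre is at (0.554, −0.246), within about 2 mm of the measured socket centre. The floor contact puts its underside at about 8 mm, and it looks upright in both views.
- **Left alone:** the green and purple vials look unmoved in the last pictures. I did not measure the handset again, but the arm never came near it.
- **Robot:** the gripper is open and clear of everything, with no contact force.

**Disagreements**
- The socket mouth measured 15–16 mm high against the stated 20 mm, and the views differed by up to 4 mm sideways, so I relied on the close wrist view.
- The vial at the outlet measured 3 mm off the lane's middle, more than the lane's 1.5 mm of play.

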